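Refit the chuck head on a cordless drill

ROBOT

A 6-joint arm with a two-finger parallel gripper is mounted at the origin on the work surface. World frame = base frame: x ahead of the robot, y to its left, z up, the work surface at z = 0. Lengths are in mm, angles in rad, forces in N, time in s.
With the tool pointing down it reaches from about 350 to 775 mm from the base axis. Payload 7.3 kg.
Tool frame: the origin (TCP) lies on the centre line of the jaws, within the pads' length; the fingertips stand bot.tip_reach ahead of it and the grasp point (between the pads) lies 6 mm ahead of it (bot.tip_reach is the distance from the TCP to the fingertips, in mm); z points along the fingers, y is the direction in which the jaws open and shut (so a half turn about z gives the same grasp; the last joint's range is limited). The gripper opens to 92 mm and grips with 3 to 60 N. Pads are 19 mm wide; open, the fingers measure 130 mm over their backs; the gripper's body (75 mm by 190 mm) begins 47 mm behind the grasp point.
Start: joints at [1.064, 0.342, 1.524, -0, 1.275, -0.146], TCP at [185.323, 491.221, 251.741] pointing down, gripper open.
Joint ranges: [-2.53, 2.53], [-0.77, 2.02], [0.04, 2.7], [-1, 4.14], [0.28, 2.66], [-3.11, 3.11]. Speed limits (rad/s): [2.57, 2.57, 3.14, 3.14, 3.14, 3.14].

INTERFACE

Orientations are given as [roll, pitch, yaw] about the fixed x, y, z axes, in that order (R = Rz(yaw) Ry(pitch) Rx(roll)).
In Python, from plant import bot gives the robot as it stands.
- The arm moves only by the tool step_arm, never from a script. Its argument "deltas" is a list of rows, each a list of 6 numbers: the shift along the tool's x, y, z in mm, then the turn, a rotation vector about the tool's x, y, z in rad. A call has 1 to 5 rows; each row is the pose to reach, as a shift and turn from the pose commanded when the call began, along the tool's axes at that moment; what a row does not reach only later rows make up. A row lasts 1/12 s, in which the tool goes at most 41.7 mm and 7.16 degrees, less where a joint would pass 70% of its speed; a pose out of reach is approached as far as the arm can. A call with a gripper value outside its range is refused whole. "fingers" is the finger opening in mm, from 0 to 91.8, set as the call begins (left out, the last holds). The fingers move at their own pace and stop on an object; the grip force is fixed at half the most. Time passes only in rows, so rows that repeat a pose let the fingers close. It gives the time, the measured TCP pose, the force and the opening at its end, in the units of the state.
- bot.get_obs(): the state, without advancing time (a new reading comes with each control period).
- bot.capture(name): name is "scene" or "side" or "wrist"; returns a dict with "color" (480x640x3 uint8, red, green, blue), "fx", "fy", "cx", "cy" (pixels), "R" (3x3) and "t" (3): a world point X has camera coordinates R X + t. Camera axes: x right, y down, z forward; pixel columns grow to the right and rows downward; lengths in mm; the calibration is good to about 2 mm. A picture is of the moment at which its call begins. There is no depth.
- bot.close_job(): hands the job in, once; it reports no verdict.
Trained networks look in a picture, given as the dict that the camera call returned (one of the last four; its "shot" number tells which), for a name from the list of things; names that differ only in an ending like _2 or _b are one class to them, and where a whole thing is asked for, a point or a joint stands for the part that bears it (a point fixed in the world has none). Each returns a list of dicts, best first, with "p" (0 to 1); they miss things now and then, are a little off and sometimes report something else, mostly with a low value. They report only what shows in the picture. A call takes as long as a camera call. They do not tell look-alikes from the thing itself.
- bot.boxes_of(query, picture): "rect" ([centre column, centre row, width, height] in pixels, round what is visible of it).
The state is a dict: "time": time; "joint_positions": joint angles; "dq": joint speeds; "tau": joint torques, N m; "tool_pos": TCP position; "tcp_rot": TCP orientation; "contact_force": force on the tool from outside, world axes, zero at the start; "moment": the same for the moment, N m; "grip_width": finger opening in mm.
Only numpy, scipy, OpenCV 4.12 (cv2) and the standard library are available. Lean on these libraries where they do the work, as an engineer would, in place of code of your own. Each camera call takes 0.05 s, during which the arm holds its last target. There are 200 camera calls.

TASK

Fit the drill chuck (the taller of the two heads on the bench, with the tapered three-jaw nose) onto the toothed drive of the cordless drill that is strapped in the wooden cradle: slip it over the pilot pin, turn it until its coupling teeth drop between the drive's teeth, push it fully home and let go. Leave the shorter head, the oil bottle and the screwdriver where they are.

Things in the scene. Friction and masses are not known exactly. Their poses are not given: they have to be found in the camera images.
- chuck_centre (a point): centre of the loose drill chuck, on its axis, 48 mm above its underside (the tooth tips). 96 mm tall, about 0.4 kg, starts standing upright on its teeth; z axis from teeth to jaw nose. Above the teeth: steel collar (10 to 44 mm up, radius 22); black ribbed sleeve (44 to 74 mm up, 44 mm in diameter, the place to grip, across any diameter); steel cone with three jaws above
- chuck_foot (a point): centre of the chuck's underside, level with its tooth tips; axes as the chuck's. 4 straight coupling teeth, 10 mm high, 9.8 mm wide, between radius 14 and 25 mm, every 90 degrees, the first along its x axis. Inside, a bore of 18.4 mm diameter, open from below, ends 50 mm up
- drill_nose (a point): centre of the drive flange face (52 mm diameter) on the nose of the fixed drill, 165 mm above the bench. z points out of the nose along the spindle axis, up, 35 degrees from vertical, leaning towards the robot (give or take the cradle's yaw); y is level, along the drill's handle. The barrel (62 mm diameter) runs back below. Chuck home: its foot is at this point, its centre 48 mm along z
- pin_tip (a point): top of the pilot pin in the middle of the flange, on the spindle axis, 46 mm out from the flange face; axes as the drill nose. The pin is 16 mm in diameter, its last 8 mm tapered to 7 mm. The pin enters the chuck's bore before the teeth meet
- drive_teeth (a point): on the spindle axis, 10 mm out from the flange face, level with the tips of the 4 drive teeth (9.8 mm wide, radius 14 to 25 mm, every 90 degrees). Their angle differs every time and is not given (axes here do not turn with them); the drive is self-locking and cannot be turned. Tooth on tooth the chuck stands 10 mm short of home; play in mesh about 4 degrees each way. Nothing latches: weight holds it
- bit_head_centre (a point): centre of the other, shorter head (70 mm tall, 44 mm diameter, a thin 14 mm nose on a flat top, no cone), standing upright on the bench, 35 mm above its underside; not to be moved
- oiler: small white oil bottle with a black cap, 48 mm in diameter, 110 mm tall, standing; origin at the centre of its underside; not to be moved
- screwdriver_grip (a point): handle of a screwdriver, 200 mm long, lying on the bench; not to be moved
Things that resemble listed ones, but are neither listed nor needed, are in the scene too. What is shaped like the part that bears chuck_centre but red is not meant.

How it is judged:
By the outcome, as a careful person would: the job done as asked, in the order asked, and still so for the second after the job is handed in, with the robot touching nothing.
It also fails if it takes over 67 s, if anything falls off the work surface, if the arm or the gripper's body presses on something with over 40 N, if the wrist force passes 120 N, or if a joint passes its speed limit or range.

## Working session

There is one attempt and no reset: what is moved stays moved. The work goes in short steps, Python scripts to look and compute and a tool call to move; the robot and the scene stay as the last step left them, time stands still between calls to the robot, and variables do not carry over. Pictures are saved under pics/ and viewed, about 8 in all and at most 12, crops included, and the job is handed in when it is done.

Besides the shell and the picture viewer there is one more tool, called after ">>>" as a command line: name --pt "numbers of a row" for each row, then --argument value for the rest. step_arm: Moves the arm, as the interface text tells. Its arguments: {"type":"object","properties":{"deltas":{"type":"array"},"fingers":{"type":"number"}},"required":["deltas"]}

```bash
mkdir -p pics; ls
cat > h.py <<'E'
import numpy as np, cv2
from plant import bot
from scipy.spatial.transform import Rotation as Ro
def save(p,n): cv2.imwrite('pics/%s.png'%n,p['color'][:,:,::-1])
def ray(p,u,v):
    R=np.array(p['R']);t=np.array(p['t']);d=R.T@np.array([(u-p['cx'])/p['fx'],(v-p['cy'])/p['fy'],1]);return -R.T@t,d/np.linalg.norm(d)
def onz(p,u,v,z):
    o,d=ray(p,u,v);return o+d*(z-o[2])/d[2]
def proj(p,X):
    c=np.array(p['R'])@np.array(X)+np.array(p['t']);return np.array([p['fx']*c[0]/c[2]+p['cx'],p['fy']*c[1]/c[2]+p['cy']])
def tri(rs):
    A=0;b=0
    for o,d in rs:
        M=np.eye(3)-np.outer(d,d);A=A+M;b=b+M@o
    return np.linalg.solve(A,b)
E
python3 - <<'E'
from h import *
ims=[]
for n in ['scene','side','wrist']:
    p=bot.capture(n);save(p,n+'0');ims.append(p['color'])
    print(n,p['fx'],p['cx'],np.round(-np.array(p['R']).T@p['t']),np.round(p['R'],3).tolist())
    for q in ['chuck_centre','chuck_foot','drill_nose','pin_tip','drive_teeth','bit_head_centre','oiler','screwdriver_grip']:
        for r in bot.boxes_of(q,p)[:3]: print(' ',q,round(r['p'],2),np.round(r['rect'],1), np.round(onz(p,*r['rect'][:2],48)))
print(bot.get_obs(),bot.tip_reach)
E
```

```text
pics
scene 528.162872315566 323.4271147327313 [1179.  271.  998.] [[-0.368, 0.93, 0.011], [0.71, 0.289, -0.642], [-0.6, -0.229, -0.767]]
  chuck_centre 0.95 [211.5 274.8  28.8  38. ] [ 634. -199.   48.]
  chuck_centre 0.83 [194.6 308.6  24.9  36. ] [ 723. -189.   48.]
  chuck_centre 0.79 [259.4 265.7  20.7  33.8] [ 572. -112.   48.]
  chuck_foot 0.96 [211.8 277.9  29.1  35.5] [ 641. -194.   48.]
  chuck_foot 0.77 [260.1 265.   23.3  35.3] [ 569. -112.   48.]
  chuck_foot 0.59 [194.9 309.1  31.   36.3] [ 724. -188.   48.]
  drill_nose 0.82 [376.8 323.5 114.4 132.6] [614. 177.  48.]
  pin_tip 0.59 [377.4 325.6 119.6 133.6] [619. 179.  48.]
  drive_teeth 0.82 [374.6 324.8 120.2 135.2] [619. 174.  48.]
  bit_head_centre 0.68 [215.1 224.   25.1  31. ] [ 500. -265.   48.]
  oiler 0.91 [290.6 217.7  20.1  39.3] [ 414. -106.   48.]
side 591.9832689894469 311.2695282009996 [  403. -1134.   988.] [[0.996, -0.087, 0.019], [-0.037, -0.596, -0.802], [0.081, 0.798, -0.597]]
  chuck_centre 0.92 [338.4 312.6  18.9  36.4] [ 573. -130.   48.]
  chuck_centre 0.78 [369.9 335.8  22.6  39.7] [ 633. -210. 
[... 825 characters left out ...]
.  48.]
{'time': 1.35, 'joint_positions': array([ 1.06397832e+00,  3.41987348e-01,  1.52411171e+00, -9.12938703e-06,
        1.27541106e+00, -1.46030264e-01]), 'dq': array([-2.43933048e-04,  2.33833716e-04,  4.58977532e-04,  9.23536500e-06,
       -1.18568154e-03, -1.03052211e-03]), 'tau': array([ 4.80242998e-04, -4.31118429e+01, -2.44483638e+01,  7.18329940e-02,
        4.81047796e-02, -1.55331986e-05]), 'tool_pos': array([185.33111847, 491.20797449, 251.74298354]), 'tcp_rot': array([3.14151227e+00, 2.06512412e-05, 2.78080757e+00]), 'contact_force': array([-0.51760124,  0.26008818, -0.15344061]), 'moment': array([ 0.00467272, -0.01780702, -0.01265822]), 'grip_width': 91.77868001187369} 25.0
```

View pics/scene0.png

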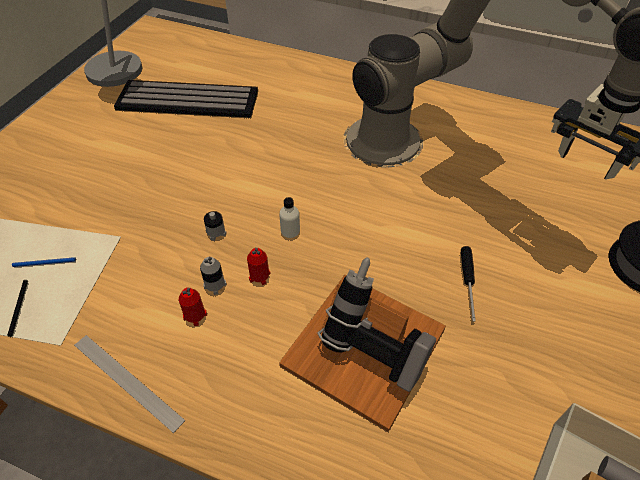

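View pics/side0.png

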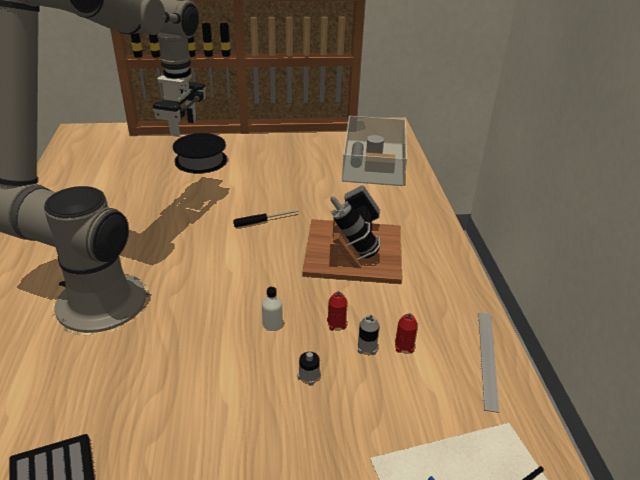

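The scene view shows the silver and black chuck at (211,275), between two red copies. The drill is at about (350,320), with its pin tip near (366,261). In the side view the chuck is at (370,335) and the pin tip near (334,199).

Run:
```python
from h import *
S=bot.capture('scene');D=bot.capture('side')
a=cv2.resize(S['color'][245:365,310:450],None,fx=4,fy=4,interpolation=3)[:480,:400]
b=cv2.resize(D['color'][185:275,320:400],None,fx=5,fy=5,interpolation=3)
im=np.zeros((480,800,3),np.uint8);im[:480,:400]=a;im[:450,400:]=b
cv2.imwrite('pics/c1.png',im[:,:,::-1])
print('chuck',tri([ray(S,211.5,275.5),ray(D,370.2,334.5)]),onz(S,211.5,275.5,48),onz(D,370.2,334.5,48))
print('red',onz(S,194.7,308.8,48),onz(S,259.7,265.4,48))
print('pin',tri([ray(S,366,260),ray(D,334,198)]),onz(S,366,260,203),onz(D,334,198,203))
```

```text
chuck [ 634.39116923 -200.79486944   43.77314005] [ 635.2740384 -198.1734851   48.       ] [ 634.56662337 -206.08261695   48.        ]
red [ 723.67737525 -188.41969545   48.        ] [ 570.5712091  -112.21960908   48.        ]
pin [584.52600734 129.62573788 200.9159679 ] [583.03081032 130.89236072 203.        ] [585.78266329 123.00692752 203.        ]
```

View pics/c1.png

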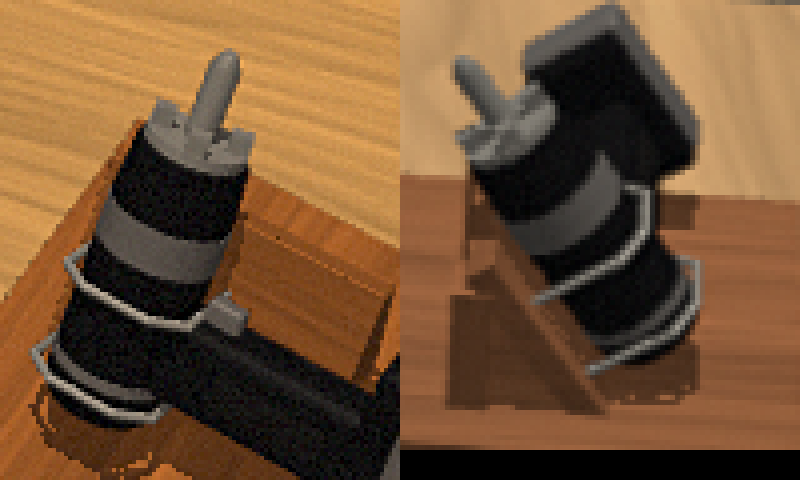

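The crops show the pin tip at about (368,257.5) in the scene view and (332.4,196.6) in the side view. The flange centre is near (360,282) and (341.6,212).

Run:
```python
from h import *
S=bot.capture('scene');D=bot.capture('side')
P=tri([ray(S,368,257.8),ray(D,332.6,196.8)]);F=tri([ray(S,360,282),ray(D,341.6,212)])
print(P,F,onz(S,360,282,165),onz(D,341.6,212,165))
c=[onz(S,*q,18)[:2] for q in [(281,364),(348,274),(445,325),(390,429)]]
for i in range(4):
    d=c[(i+1)%4]-c[i];print(np.degrees(np.arctan2(d[1],d[0])),np.linalg.norm(d))
# axis yaw hypotheses
for yaw in range(-20,21,5):
    y=np.radians(yaw);z=Ro.from_euler('z',y).apply([-np.sin(np.radians(35)),0,np.cos(np.radians(35))])
    N=P*1.0;N=P-(P[2]-202.7)*np.array([0,0,1])-46*z
    print(yaw,proj(S,N),proj(D,N),N)
```

```text
[580.73433683 131.78640453 203.63277004] [606.44714167 128.60545442 158.0054825 ] [609.13220918 130.46593149 165.        ] [606.00211477 115.81018439 165.        ]
169.2905400128099 264.2974112223445
78.54346734897818 241.4124205167024
-9.776435547218787 259.07257022616204
-100.21689587155346 245.61961716019943
-20 [356.82863908 279.32984796] [341.06661577 210.50969285] [605.52767188 122.76236856 165.01900596]
-15 [357.78740485 279.95449566] [341.22569161 210.03291152] [606.21982232 124.95758927 165.01900596]
-10 [358.80658599 280.51176331] [341.30659858 209.54861792] [606.71801281 127.2047814  165.01900596]
-5 [359.87823819 280.99706613] [341.30900195 209.06053623] [607.01845185 129.48684243 165.01900596]
0 [360.99394739 281.4063952 ] [341.23316901 208.57239256] [607.1188529  131.78640453 165.01900596]
5 [362.14490177 281.736358  ] [341.07995835 208.08788649] [607.01845185 134.08596663 165.01900596]
10 [363.32196873 281.98421307] [340.85080485 207.61066351] [606.71801281 136.36802766 165.01900596]
15 [364.51577606 282.14789832] [340.54770071 207.14428869] [606.21982232 138.61521979 165.01900596]
20 [365.71679633 282.22605232] [340.17317296 206.69222173] [605.52767188 140.8104405  165.01900596]
```

```bash
cat >> h.py <<'E'
def cur():
    o=bot.get_obs();return np.array(o['tool_pos']),Ro.from_euler('xyz',o['tcp_rot'])
def frame(z,y):
    z=np.array(z,float);z/=np.linalg.norm(z);y=np.array(y,float);y=y-z*(y@z);y/=np.linalg.norm(y)
    return Ro.from_matrix(np.c_[np.cross(y,z),y,z])
def plan(wps,p=None,R=None,vmax=190,wmax=0.55):
    """wps: list of (pos,Rot); prints one row per call"""
    if p is None:p,R=cur()
    from scipy.spatial.transform import Slerp
    for q,Q in wps:
        rv=(R.inv()*Q).as_rotvec();n=int(np.ceil(max(np.linalg.norm(q-p)/vmax,np.linalg.norm(rv)/wmax,1)))
        for i in range(n):
            q2=p+(q-p)/(n-i);dr=(R.inv()*Q).as_rotvec()/(n-i)
            print([*np.round(R.inv().apply(q2-p),1).tolist(),*np.round(dr,4).tolist()])
            R=R*Ro.from_rotvec(dr);p=q2
        print('--',p)
def yawz(deg): return Ro.from_euler('z',deg,degrees=True)
E
python3 - <<'E'
from h import *
ax=yawz(-11).apply([-np.sin(np.radians(35)),0,np.cos(np.radians(35))]);F=np.array([606,127,165])
Q=frame(-ax,yawz(-11).apply([0,1,0]))
plan([(F+150*ax,Q)])
E
```

```text
[-145.8, -68.9, -12.0, -0.0172, -0.2031, -0.0545]
[-141.4, -76.8, 16.0, -0.0172, -0.2031, -0.0545]
[-131.0, -84.7, 42.4, -0.0172, -0.2031, -0.0545]
-- [521.54426674 143.41653154 287.87280664]
```

>>> step_arm --pt "-40 -19 -3 -0.004 -0.05 -0.014" --pt "-80 -38 -6 -0.009 -0.1 -0.027" --pt "-120 -57 -9 -0.013 -0.15 -0.041" --pt "-145.8 -68.9 -12 -0.0172 -0.2031 -0.0545" --pt "-145.8 -68.9 -12 -0.0172 -0.2031 -0.0545"

```text
time: 1.97
tool_pos: [299.8, 371.9, 264.4]
tcp_rot: [3.131, 0.208, 2.832]
contact_force: [0.4, 1.1, 0.5]
grip_width: 91.8
```

>>> step_arm --pt "-35 -19 4 -0.004 -0.05 -0.014" --pt "-71 -38 8 -0.009 -0.1 -0.027" --pt "-106 -57 12 -0.013 -0.15 -0.041" --pt "-141.4 -76.8 16 -0.0172 -0.2031 -0.0545" --pt "-141.4 -76.8 16 -0.0172 -0.2031 -0.0545"

```text
time: 2.38
tool_pos: [411.8, 255.8, 276.1]
tcp_rot: [3.13, 0.411, 2.886]
contact_force: [-0.4, 0.7, 0.1]
grip_width: 91.2
```

>>> step_arm --pt "-32 -21 10 -0.004 -0.05 -0.014" --pt "-65 -42 21 -0.009 -0.1 -0.027" --pt "-98 -63 32 -0.013 -0.15 -0.041" --pt "-131 -84.7 42.4 -0.0172 -0.2031 -0.0545" --pt "-131 -84.7 42.4 -0.0172 -0.2031 -0.0545"

```text
time: 2.8
tool_pos: [524.0, 139.8, 287.8]
tcp_rot: [-3.141, 0.613, 2.946]
contact_force: [-0.3, -0.5, 0.2]
grip_width: 91.6
```

Run:
```python
from h import *
p=bot.capture('wrist');save(p,'w1');np.savez('w1.npz',**{k:p[k] for k in ['R','t','fx','fy','cx','cy','color']})
o=bot.get_obs();print(o['time'],o['joint_positions'],o['tool_pos'],o['tcp_rot'])
for q in ['drill_nose','pin_tip']:
    for r in bot.boxes_of(q,p)[:2]: print(q,r)
ax=yawz(-11).apply([-np.sin(np.radians(35)),0,np.cos(np.radians(35))]);F=np.array([606,127,165])
print(proj(p,F),proj(p,F+46*ax))
```

```text
2.85 [ 0.25961142  0.12463166  1.86724562 -0.43853808  0.63567592 -0.8273483 ] [522.41677049 141.35705113 287.39781436] [3.14099495 0.61027346 2.94467228]
drill_nose {'rect': [407.3, 213.9, 239.8, 94.0], 'p': 0.92}
pin_tip {'rect': [405.5, 214.5, 237.3, 93.2], 'p': 0.83}
[327.35057017 226.11170431] [328.11296232 242.00855111]
```

View pics/w1.png

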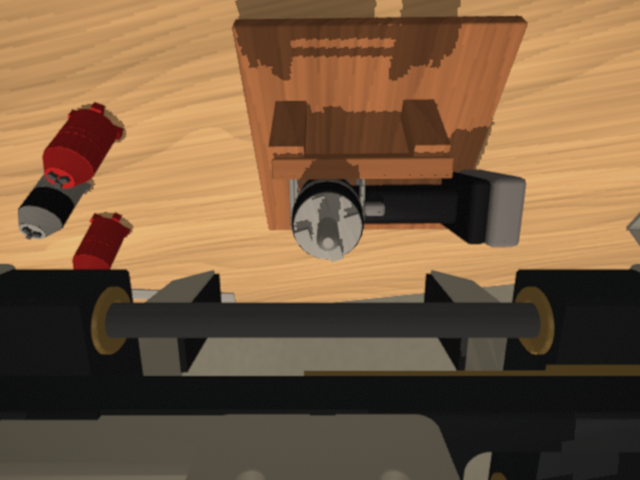

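The wrist view shows the drive flange at about (328,222) and the pin tip at about (329,245). That agrees with my model, which predicted (327,226) and (328,242). Next I'll rectify the tooth plane.

Run:
```python
from h import *
p=dict(np.load('w1.npz'))
ax=yawz(-11).apply([-np.sin(np.radians(35)),0,np.cos(np.radians(35))]);F=np.array([606,127,165])
ey=yawz(-11).apply([0,1,0]);ex=np.cross(ey,ax)
ims=[]
for h in (0,10):
    src=[];dst=[]
    for a,b in [(-35,-35),(35,-35),(35,35),(-35,35)]:
        src.append(proj(p,F+h*ax+a*ex+b*ey));dst.append((200+b*5.7,200-a*5.7))
    M=cv2.getPerspectiveTransform(np.float32(src),np.float32(dst))
    im=cv2.warpPerspective(p['color'],M,(400,400),flags=2)
    im=cv2.convertScaleAbs(im,alpha=1.2)
    cv2.circle(im,(200,200),int(26*5.7) if h==0 else int(25*5.7),(0,255,0),1)
    cv2.drawMarker(im,(200,200),(0,255,0));ims.append(im)
cv2.imwrite('pics/c2.png',np.hstack(ims)[:,:,::-1])
```

```text
(no output)
```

View pics/c2.png

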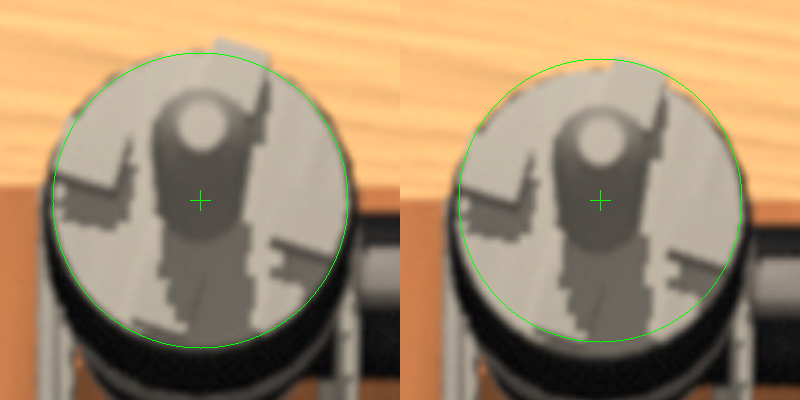

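Sampled in my drive frame, the rectified view puts the drive teeth about 17° from ex towards ey. The assumed centre fits to about 1 mm. I'll check the axis and plan the move to the chuck.

Run:
```python
from h import *
p=dict(np.load('w1.npz'))
ax=yawz(-11).apply([-np.sin(np.radians(35)),0,np.cos(np.radians(35))]);F=np.array([606,127,165])
ey=yawz(-11).apply([0,1,0]);ex=np.cross(ey,ax)
o,d=ray(p,*proj(p,F+10*ax+10.9*ex+.35*ey))
x=o+d*((F+46*ax-o)@ax)/(d@ax)-F-46*ax
print('pin tip offset in ex,ey',x@ex,x@ey)
Q=frame([0,0,-1],[.454,.891,0])
for t in (63,63-180):
    print((cur()[1].inv()*frame([0,0,-1],yawz(t).apply([1,0,0]))).as_rotvec())
plan([(np.array([634,-201,160.]),Q)])
```

```text
pin tip offset in ex,ey 0.8725183224989198 -0.09924027651429906
[0.08545845 0.60528554 0.26889777]
[-0.86212095  0.12172028 -2.74197703]
[-24.1, -105.5, 68.5, 0.0285, 0.2018, 0.0896]
[-46.8, -100.5, 64.3, 0.0285, 0.2018, 0.0896]
[-67.7, -93.6, 55.5, 0.0285, 0.2018, 0.0896]
-- [ 634. -201.  160.]
```

>>> step_arm --pt "-6 -26 17 0.007 0.05 0.022" --pt "-12 -53 34 0.014 0.1 0.045" --pt "-18 -79 51 0.021 0.15 0.067" --pt "-24.1 -105.5 68.5 0.0285 0.2018 0.0896"

```text
time: 3.28
tool_pos: [559.3, 30.1, 245.5]
tcp_rot: [3.119, 0.406, 2.851]
contact_force: [-0.1, 0.6, -0.0]
grip_width: 91.8
```

>>> step_arm --pt "-12 -25 16 0.007 0.05 0.022" --pt "-23 -50 32 0.014 0.1 0.045" --pt "-35 -75 48 0.021 0.15 0.067" --pt "-46.8 -100.5 64.3 0.0285 0.2018 0.0896"

```text
time: 3.62
tool_pos: [597.6, -85.2, 202.9]
tcp_rot: [3.121, 0.201, 2.761]
contact_force: [0.5, 0.6, 0.1]
grip_width: 92.3
```

>>> step_arm --pt "-17 -23 14 0.007 0.05 0.022" --pt "-34 -46 28 0.014 0.1 0.045" --pt "-51 -70 42 0.021 0.15 0.067" --pt "-67.7 -93.6 55.5 0.0285 0.2018 0.0896" --pt "-67.7 -93.6 55.5 0.0285 0.2018 0.0896"

```text
time: 4.03
tool_pos: [636.0, -204.1, 156.0]
tcp_rot: [-3.14, -0.005, 2.669]
contact_force: [-1.0, 0.5, -0.6]
grip_width: 91.9
```

Run:
```python
from h import *
p=bot.capture('wrist');np.savez('w2.npz',**{k:p[k] for k in ['R','t','fx','fy','cx','cy','color']})
o=bot.get_obs();print(o['time'],o['joint_positions'],o['tool_pos'],o['tcp_rot'])
for r in bot.boxes_of('chuck_centre',p)[:4]: print(r,onz(p,*r['rect'][:2],48))
im=cv2.resize(p['color'],None,fx=1.25,fy=1.25,interpolation=2)
# zoom on predicted chuck
c=proj(p,[634,-201,40]).astype(int);print(c,proj(p,[634,-201,0]),proj(p,[634,-201,96]))
x0=np.clip(c[0]-80,0,480);y0=np.clip(c[1]-60,0,360);print(x0,y0)
z=cv2.resize(p['color'][y0:y0+120,x0:x0+160],None,fx=5,fy=5,interpolation=2)
cv2.imwrite('pics/w2.png',z[:,:,::-1])
```

```text
4.0833 [-4.21784326e-01  6.81102815e-01  1.21616691e+00 -3.47793804e-04
  1.24779929e+00 -1.52167869e+00] [ 635.53617005 -201.54130879  157.29349602] [-3.14109294 -0.00345602  2.67080079]
{'rect': [382.1, 328.3, 70.1, 84.6], 'p': 0.78} [ 709.92857666 -194.89447535   48.        ]
{'rect': [324.8, 238.1, 74.9, 91.1], 'p': 0.72} [ 632.99254841 -201.07691689   48.        ]
{'rect': [405.0, 87.7, 95.3, 95.5], 'p': 0.56} [ 571.73129496 -115.70683694   48.        ]
[325 236] [325.13484996 224.08097869] [326.26092652 261.66374265]
245 176
```

View pics/w2.png

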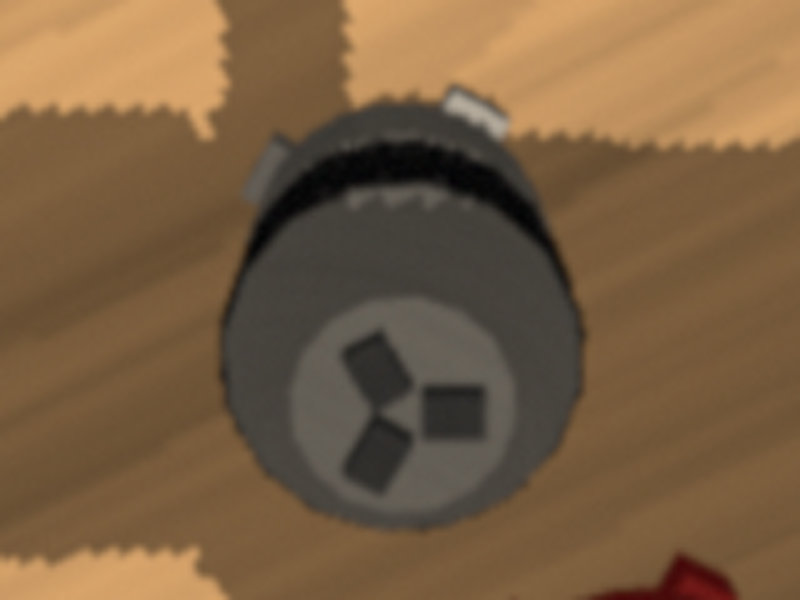

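The zoomed view shows the chuck nose centre at about (403,408), which is (325.6,257.6) in the full image. Two coupling teeth are visible, at (480,105) and (265,172) in the crop.

Run:
```python
from h import *
p=dict(np.load('w2.npz'))
w=lambda u,v,z:onz(p,245+u/5,176+v/5,z)
n=w(403,408,96);print('nose',n)
C=n.copy()
for nm,u,v in [('t1 outer-L',455,88),('t1 outer-R',508,120),('t2 a',277,136),('t2 b',244,192)]:
    q=w(u,v,10)-C;print(nm,q[:2],np.hypot(*q[:2]),np.degrees(np.arctan2(q[1],q[0])))
a,b=w(455,88,10),w(508,120,10);d=(b-a)[:2];print('edge dir',np.degrees(np.arctan2(d[1],d[0])),np.hypot(*d))
a,b=w(277,136,10),w(244,192,10);d=(b-a)[:2];print('edge dir',np.degrees(np.arctan2(d[1],d[0])),np.hypot(*d))
print(bot.get_obs()['tool_pos'])
```

```text
nose [ 631.79457501 -200.27789207   96.        ]
t1 outer-L [-16.75380096  17.94435609] 24.549740574445135 133.0348514317985
t1 outer-R [-8.85214798 22.85814843] 24.512353483736327 111.16961383945906
t2 a [-22.45595761  -9.04921117] 24.210705382912884 -158.05174997115174
t2 b [-17.18590642 -17.48256705] 24.515210178567422 -134.50972783491005
edge dir 31.87619618283356 9.304916711975357
edge dir -57.99850695915495 9.944593051514712
[ 635.33190906 -199.94599843  158.76253388]
```

Run:
```python
from h import *
plan([(np.array([631.8,-200.3,65.]),frame([0,0,-1],yawz(63).apply([1,0,0])))])
```

```text
[2.8, -1.9, 93.8, 0.0002, -0.0017, 0.002]
-- [ 631.8 -200.3   65. ]
```

>>> step_arm --pt "2.5 -1 24 0 0 0" --pt "2.5 -1 48 0 0 0" --pt "2.5 -1 72 0 0 0" --pt "2.5 -1 94 0 0 0" --pt "2.5 -1 94 0 0 0"

```text
time: 4.55
tool_pos: [630.2, -197.1, 63.3]
tcp_rot: [-3.141, -0.006, 2.675]
contact_force: [-0.7, 1.1, -1.6]
grip_width: 91.6
```

>>> step_arm --pt "0 0 0 0 0 0" --pt "0 0 0 0 0 0" --pt "0 0 0 0 0 0"

```text
time: 4.8
tool_pos: [633.7, -200.6, 69.3]
tcp_rot: [-3.142, 0.005, 2.673]
contact_force: [0.2, -0.2, -0.7]
grip_width: 91.5
```

>>> step_arm --pt "0 0 0 0 0 0" --pt "0 0 0 0 0 0" --pt "0 0 0 0 0 0"

```text
time: 5.05
tool_pos: [632.7, -201.1, 67.6]
tcp_rot: [-3.141, 0.003, 2.672]
contact_force: [-0.2, 0.2, 0.8]
grip_width: 92.1
```

>>> step_arm --pt "0 0 0 0 0 0" --pt "0 0 0 0 0 0"

```text
time: 5.22
tool_pos: [632.4, -201.1, 66.8]
tcp_rot: [-3.141, 0.002, 2.672]
contact_force: [0.7, 0.3, -0.1]
grip_width: 91.6
```

>>> step_arm --pt "0 0 1 0 0 0" --pt "0 0 1 0 0 0" --pt "0 0 1 0 0 0" --pt "0 0 1 0 0 0" --pt "0 0 1 0 0 0" --fingers 36

```text
time: 5.63
tool_pos: [632.4, -201.0, 65.7]
tcp_rot: [-3.141, 0.001, 2.672]
contact_force: [-0.2, -0.2, -0.1]
grip_width: 63.0
```

>>> step_arm --pt "0 0 0 0 0 0" --pt "0 0 0 0 0 0" --pt "0 0 0 0 0 0" --pt "0 0 0 0 0 0" --pt "0 0 0 0 0 0"

```text
time: 6.05
tool_pos: [632.5, -200.9, 65.7]
tcp_rot: [-3.141, 0.002, 2.672]
contact_force: [0.1, 0.5, 0.4]
grip_width: 43.3
```

Run:
```python
from h import *
p,R=cur();print(bot.get_obs()['contact_force'],p,bot.get_obs()['tcp_rot'])
ax=yawz(-11).apply([-np.sin(np.radians(35)),0,np.cos(np.radians(35))]);F=np.array([606,127,165])
ey=yawz(-11).apply([0,1,0]);ex=np.cross(ey,ax)
F=F+0.3*ex
y=Ro.from_rotvec(ax*np.radians(2.7)).apply(ey)
Q=frame(-ax,y)
up=p+[0,0,150.]
h0=65 # tcp height above foot
plan([(up,R),(F+ax*(h0+46+25),Q)],p,R,vmax=170,wmax=.4)
```

```text
[0.06325832 0.46517353 0.38843668] [ 632.4866967  -200.9466934    65.71892512] [-3.14127216e+00  1.56526858e-03  2.67191848e+00]
[-0.2, -0.0, -150.0, 0.0, 0.0, 0.0]
-- [ 632.4866967  -200.9466934   215.71892512]
[82.2, 86.4, -20.4, -0.0237, -0.2026, -0.1048]
[67.2, 94.9, -33.5, -0.0237, -0.2026, -0.1048]
[49.1, 101.9, -43.0, -0.0237, -0.2026, -0.1048]
-- [529.66803242 141.83743145 276.57675095]
```

Run:
```python
from h import *
p,R=cur()
ax=yawz(-11).apply([-np.sin(np.radians(35)),0,np.cos(np.radians(35))]);F=np.array([606,127,165])
ey=yawz(-11).apply([0,1,0]);ex=np.cross(ey,ax)
F=F+0.3*ex
Q=frame(-ax,Ro.from_rotvec(ax*np.radians(2.7)).apply(ey))
plan([(p+[0,0,190.],R),(F+ax*(65+46+45),Q)],p,R,vmax=200,wmax=.4)
```

```text
[-0.3, -0.1, -190.0, 0.0, 0.0, 0.0]
-- [ 632.4866967  -200.9466934   255.71892512]
[128.9, 128.0, -18.9, -0.0356, -0.304, -0.1572]
[96.7, 147.1, -48.6, -0.0356, -0.304, -0.1572]
-- [518.40726799 144.02630233 292.95979184]
```

>>> step_arm --pt "0 0 -20 0 0 0" --pt "0 0 -58 0 0 0" --pt "0 0 -98 0 0 0" --pt "0 0 -138 0 0 0" --pt "0 0 -160 0 0 0"

```text
time: 6.47
tool_pos: [633.1, -201.2, 230.4]
tcp_rot: [-3.141, 0.007, 2.672]
contact_force: [1.3, -0.8, -2.5]
grip_width: 43.4
```

>>> step_arm --pt "0 0 -20 0 0 0" --pt "0 0 -30 0 0 0" --pt "0 0 -30 0 0 0"

```text
time: 6.72
tool_pos: [632.8, -201.1, 257.8]
tcp_rot: [-3.141, 0.005, 2.672]
contact_force: [-0.1, 0.3, -4.0]
grip_width: 43.7
```

>>> step_arm --pt "26 26 -4 -0.007 -0.061 -0.031" --pt "52 51 -8 -0.014 -0.122 -0.063" --pt "77 77 -11 -0.021 -0.182 -0.094" --pt "103 102 -15 -0.028 -0.243 -0.126" --pt "128.9 128 -18.9 -0.0356 -0.304 -0.1572"

```text
time: 7.13
tool_pos: [573.2, -26.8, 271.8]
tcp_rot: [3.131, 0.305, 2.83]
contact_force: [1.1, -0.3, -2.3]
grip_width: 43.3
```

>>> step_arm --pt "19 29 -10 -0.007 -0.061 -0.031" --pt "39 59 -19 -0.014 -0.122 -0.063" --pt "58 88 -29 -0.021 -0.182 -0.094" --pt "77 118 -39 -0.028 -0.243 -0.126" --pt "96.7 147.1 -48.6 -0.0356 -0.304 -0.1572"

```text
time: 7.55
tool_pos: [516.1, 145.6, 291.0]
tcp_rot: [-3.108, 0.609, 3.009]
contact_force: [0.7, -0.9, -4.0]
grip_width: 43.4
```

>>> step_arm --pt "0 0 0 0 0 0" --pt "0 0 0 0 0 0" --pt "0 0 0 0 0 0" --pt "0 0 0 0 0 0" --pt "0 0 0 0 0 0"

```text
time: 7.97
tool_pos: [518.6, 142.7, 292.3]
tcp_rot: [-3.108, 0.609, 3.005]
contact_force: [0.8, -1.2, -3.5]
grip_width: 43.5
```

```bash
cat >> h.py <<'E'
AX=yawz(-11).apply([-np.sin(np.radians(35)),0,np.cos(np.radians(35))]);F0=np.array([606,127,165.])
EY=yawz(-11).apply([0,1,0]);EX=np.cross(EY,AX);F0=F0+0.3*EX
def rel():
    p,R=cur();o=bot.get_obs();d=p-F0;f=np.array(o['contact_force']);y=R.as_matrix()[:,1]
    print('t',o['time'],'off ex,ey %.2f %.2f'%(d@EX,d@EY),'foot h %.2f'%(d@AX-65),'tilt',np.round(np.degrees([R.as_matrix()[:,2]@EX,R.as_matrix()[:,2]@EY]),2),'spin %.2f'%np.degrees(np.arctan2(-(y@EX),y@EY)),'F ex,ey,ax',np.round([f@EX,f@EY,f@AX],1),'w',o['grip_width'])
E
python3 - <<'E'
from h import *
rel();print(bot.get_obs()['joint_positions'])
Q=frame(-AX,Ro.from_rotvec(AX*np.radians(2.7)).apply(EY))
plan([(F0+AX*(65+55),Q)])
S=bot.capture('scene');D=bot.capture('side')
a=cv2.resize(S['color'][215:335,320:420],None,fx=4,fy=4,interpolation=2)
b=cv2.resize(D['color'][165:265,305:385],None,fx=4.8,fy=4.8,interpolation=2)
im=np.zeros((480,800,3),np.uint8);im[:,:400]=a;im[:,400:784]=b
cv2.imwrite('pics/c3.png',im[:,:,::-1])
E
```

```text
t 7.9667 off ex,ey 0.03 -1.30 foot h 90.17 tilt [-0.09 -0.12] spin 2.58 F ex,ey,ax [-1.2 -1.  -3.4] w 43.48180896493534
[ 0.26497108  0.1140098   1.86440996 -0.4334463   0.65053458 -0.87952169]
[-0.1, 1.4, 35.2, -0.002, -0.0016, -0.0021]
-- [538.67664397 140.08633476 263.47031825]
```

View pics/c3.png

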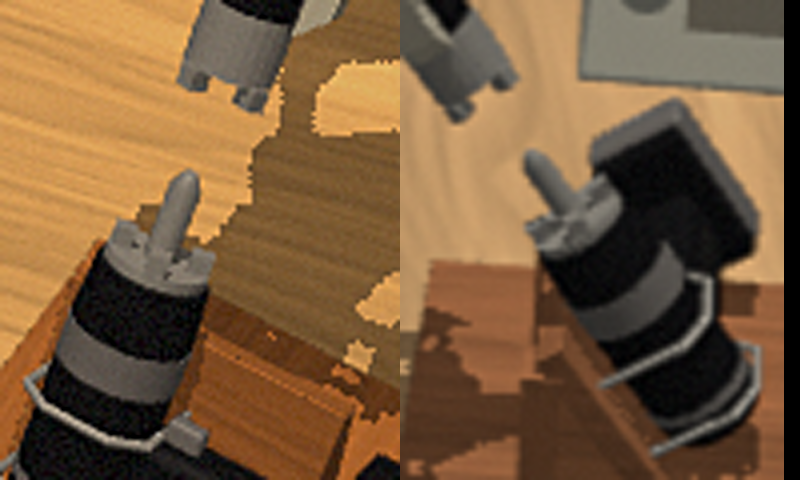

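The crops show the chuck foot about 45 mm above the pin tip and close to in line with it. The scene crop agrees to about 1.5 mm, and the side crop differs by up to about 5 mm after extrapolating. Approaching along the axis.

>>> step_arm --pt "0 1 15 0 0 0" --pt "0 1 30 0 0 0" --pt "0 1 38 0 0 0" --pt "0 1 38 0 0 0" --pt "0 1 38 0 0 0"

```text
time: 8.48
tool_pos: [539.8, 140.3, 261.5]
tcp_rot: [-3.108, 0.609, 3.006]
contact_force: [-0.6, 0.1, -3.9]
grip_width: 43.5
```

>>> step_arm --pt "0 0 0 0 0 0" --pt "0 0 0 0 0 0" --pt "0 0 0 0 0 0" --pt "0 0 0 0 0 0" --pt "0 0 0 0 0 0"

```text
time: 8.9
tool_pos: [539.7, 141.2, 262.3]
tcp_rot: [-3.109, 0.611, 3.007]
contact_force: [-0.5, -0.9, -4.2]
grip_width: 43.4
```

Run:
```python
from h import *
rel()
S=bot.capture('scene');D=bot.capture('side');rel()
a=cv2.resize(S['color'][235:325,330:405],None,fx=5.33,fy=5.33,interpolation=2)
b=cv2.resize(D['color'][175:255,315:382],None,fx=5.97,fy=6,interpolation=2)
im=np.zeros((480,800,3),np.uint8);im[:,:400]=a[:480,:400];im[:,400:]=b[:480,:400]
cv2.imwrite('pics/c4.png',im[:,:,::-1])
```

```text
t 8.9 off ex,ey -0.06 1.23 foot h 53.58 tilt [0.03 0.02] spin 2.70 F ex,ey,ax [-2.6 -1.  -3.2] w 43.41242994281294
t 9.0 off ex,ey -0.14 1.19 foot h 53.44 tilt [0.02 0.01] spin 2.70 F ex,ey,ax [-2.  -0.9 -2.8] w 43.46956432323214
```

View pics/c4.png

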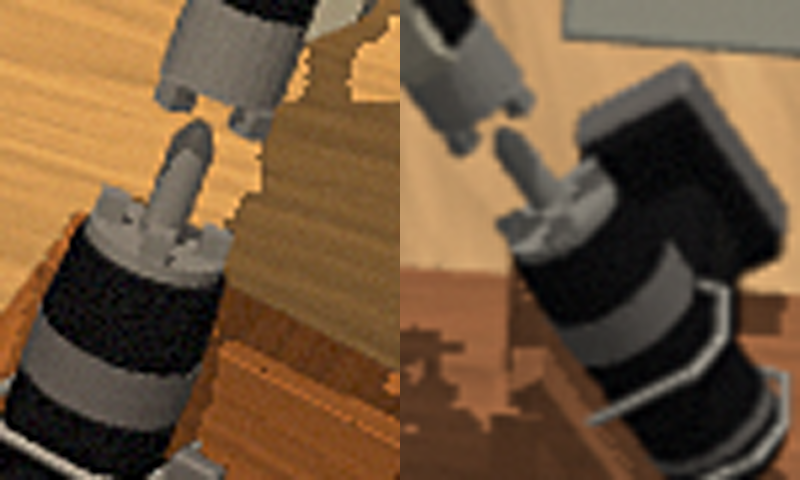

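The pin tip is centred under the bore in both views, at (205,122) in the scene crop and (502,130) in the side crop. Advancing slowly along the axis.

>>> step_arm --pt "0 -0.8 3 0 0 0" --pt "0 -0.8 6 0 0 0" --pt "0 -0.8 9 0 0 0" --pt "0 -0.8 12 0 0 0" --pt "0 -0.8 12 0 0 0"

```text
time: 9.42
tool_pos: [546.4, 138.7, 251.2]
tcp_rot: [-3.108, 0.609, 3.007]
contact_force: [-1.0, -0.0, -3.6]
grip_width: 43.6
```

```bash
python3 -c "
from h import *
rel()"
```

```text
t 9.4167 off ex,ey -0.63 0.11 foot h 40.43 tilt [-0.07 -0.03] spin 2.70 F ex,ey,ax [-2.8 -0.2 -2.4] w 43.581182890918576
```

No contact yet at h≈40, so the pin tip is inside the bore. Continuing.

>>> step_arm --pt "0.2 0 3 0 0 0" --pt "0.4 0 6 0 0 0" --pt "0.4 0 9 0 0 0" --pt "0.4 0 12 0 0 0" --pt "0.4 0 12 0 0 0"

```text
time: 9.83
tool_pos: [552.8, 137.5, 241.3]
tcp_rot: [-3.108, 0.609, 3.007]
contact_force: [0.1, -0.2, -3.8]
grip_width: 43.3
```

```bash
python3 -c "
from h import *
rel()"
```

```text
t 9.8333 off ex,ey -0.94 0.14 foot h 28.58 tilt [-0.05 -0.03] spin 2.70 F ex,ey,ax [-2.1 -0.2 -3.2] w 43.27155297112516
```

>>> step_arm --pt "-0.3 0 3 0 0 0" --pt "-0.6 0 6 0 0 0" --pt "-0.6 0 9 0 0 0" --pt "-0.6 0 13 0 0 0" --pt "-0.6 0 13 0 0 0"

```text
time: 10.25
tool_pos: [560.7, 136.0, 230.9]
tcp_rot: [-3.108, 0.609, 3.007]
contact_force: [0.0, -0.0, -3.7]
grip_width: 43.5
```

>>> step_arm --pt "0 0 0 0 0 0" --pt "0 0 0 0 0 0" --pt "0 0 0 0 0 0"

```text
time: 10.5
tool_pos: [560.6, 136.2, 231.9]
tcp_rot: [-3.109, 0.61, 3.007]
contact_force: [-0.6, 0.2, -3.9]
grip_width: 43.0
```

```bash
python3 -c "
from h import *
rel()"
```

```text
t 10.5 off ex,ey 0.13 0.35 foot h 16.34 tilt [0.01 0.01] spin 2.69 F ex,ey,ax [-2.7  0.  -2.9] w 42.995949362970656
```

Now pushing towards the teeth.

>>> step_arm --pt "0 0 1.5 0 0 0" --pt "0 0 3 0 0 0" --pt "0 0 5 0 0 0" --pt "0 0 7 0 0 0" --pt "0 0 7 0 0 0"

```text
time: 10.92
tool_pos: [564.5, 135.3, 225.5]
tcp_rot: [-3.108, 0.609, 3.007]
contact_force: [0.8, 0.4, -4.6]
grip_width: 43.8
```

```bash
python3 -c "
from h import *
rel()"
```

```text
t 10.9167 off ex,ey -0.23 0.20 foot h 8.78 tilt [-0.04 -0.02] spin 2.70 F ex,ey,ax [-2.1  0.5 -4.2] w 43.79438127108388
```

>>> step_arm --pt "0 0 1 0 0 0" --pt "0 0 2 0 0 0" --pt "0 0 3 0 0 0" --pt "0 0 4 0 0 0" --pt "0 0 4 0 0 0"

```text
time: 11.33
tool_pos: [566.8, 134.9, 222.5]
tcp_rot: [-3.109, 0.61, 3.007]
contact_force: [0.4, -0.4, -3.8]
grip_width: 43.4
```

```bash
python3 -c "
from h import *
rel()"
```

```text
t 11.3333 off ex,ey -0.09 0.28 foot h 5.04 tilt [-0.02 -0.01] spin 2.70 F ex,ey,ax [-1.8 -0.3 -3.3] w 43.3880540294989
```

>>> step_arm --pt "0 0 1 0 0 0" --pt "0 0 2 0 0 0" --pt "0 0 3 0 0 0" --pt "0 0 4 0 0 0" --pt "0 0 4 0 0 0"

```text
time: 11.75
tool_pos: [569.1, 134.4, 219.2]
tcp_rot: [-3.109, 0.61, 3.007]
contact_force: [0.5, -0.2, -4.9]
grip_width: 43.3
```

```bash
python3 -c "
from h import *
rel()"
```

```text
t 11.75 off ex,ey -0.09 0.23 foot h 1.01 tilt [-0.02 -0.01] spin 2.70 F ex,ey,ax [-2.4 -0.1 -4.3] w 43.291453294129596
```

>>> step_arm --pt "0 0 1 0 0 0" --pt "0 0 2 0 0 0" --pt "0 0 3 0 0 0" --pt "0 0 3 0 0 0"

```text
time: 12.08
tool_pos: [569.9, 134.3, 219.0]
tcp_rot: [-3.109, 0.612, 3.007]
contact_force: [-18.5, 1.1, 15.1]
grip_width: 43.1
```

Run:
```python
from h import *
rel()
S=bot.capture('scene');D=bot.capture('side')
a=cv2.resize(S['color'][235:325,330:405],None,fx=5.33,fy=5.33,interpolation=2)
b=cv2.resize(D['color'][175:255,315:382],None,fx=5.97,fy=6,interpolation=2)
im=np.zeros((480,800,3),np.uint8);im[:,:400]=a[:480,:400];im[:,400:]=b[:480,:400]
cv2.imwrite('pics/c5.png',im[:,:,::-1])
```

```text
t 12.0833 off ex,ey 0.47 0.30 foot h 0.33 tilt [0.1 0. ] spin 2.68 F ex,ey,ax [-6.4 -2.4 22.9] w 43.0927088741298
```

View pics/c5.png

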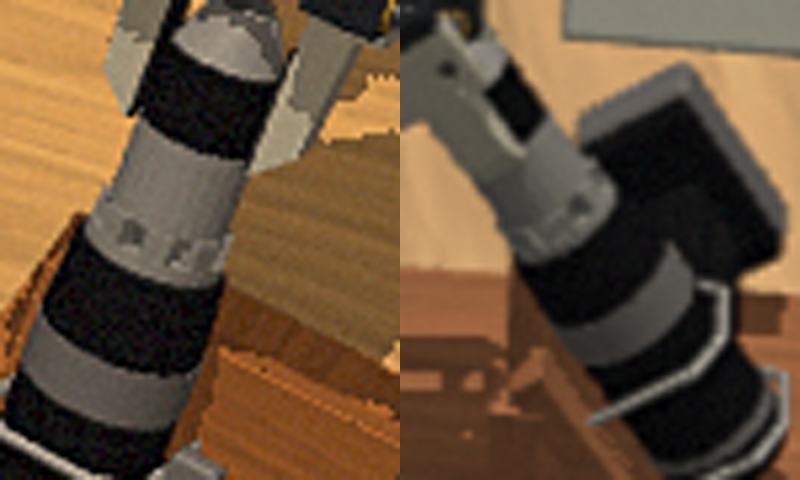

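Both views show the teeth meshed, with the chuck collar down on the flange. The contact force was 23 N at h≈0.3. I'll ease the pressure, release, and retreat along the axis.

>>> step_arm --pt "0 0 -2 0 0 0" --pt "0 0 -2 0 0 0" --pt "0 0 -2 0 0 0"

```text
time: 12.43
tool_pos: [569.8, 134.5, 219.1]
tcp_rot: [-3.109, 0.611, 3.007]
contact_force: [-2.5, 1.2, 0.7]
grip_width: 43.1
```

```bash
python3 -c "
from h import *
rel()"
```

```text
t 12.4333 off ex,ey 0.46 0.45 foot h 0.46 tilt [0.06 0.02] spin 2.70 F ex,ey,ax [-1.8  0.7  2.1] w 43.09660563225627
```

>>> step_arm --pt "0 0 0 0 0 0" --pt "0 0 0 0 0 0" --pt "0 0 0 0 0 0" --pt "0 0 0 0 0 0" --pt "0 0 0 0 0 0" --fingers 85

```text
time: 12.85
tool_pos: [569.8, 134.4, 218.7]
tcp_rot: [-3.109, 0.61, 3.007]
contact_force: [-0.2, -0.1, 0.3]
grip_width: 72.0
```

>>> step_arm --pt "0 0 0 0 0 0" --pt "0 0 0 0 0 0" --pt "0 0 0 0 0 0" --pt "0 0 0 0 0 0"

```text
time: 13.18
tool_pos: [569.6, 134.4, 218.6]
tcp_rot: [-3.109, 0.61, 3.007]
contact_force: [-0.5, -0.4, 0.8]
grip_width: 84.5
```

>>> step_arm --pt "0 0 -12 0 0 0" --pt "0 0 -36 0 0 0" --pt "0 0 -70 0 0 0" --pt "0 0 -105 0 0 0" --pt "0 0 -140 0 0 0"

```text
time: 13.6
tool_pos: [489.1, 149.8, 334.8]
tcp_rot: [-3.109, 0.609, 3.007]
contact_force: [0.7, 0.3, 0.4]
grip_width: 84.9
```

>>> step_arm --pt "0 0 0 0 0 0" --pt "0 0 0 0 0 0" --pt "0 0 0 0 0 0"

```text
time: 13.85
tool_pos: [490.3, 149.8, 333.4]
tcp_rot: [-3.109, 0.61, 3.007]
contact_force: [-0.2, -0.2, -0.0]
grip_width: 85.5
```

Run:
```python
from h import *
rel()
S=bot.capture('scene');D=bot.capture('side')
a=cv2.resize(S['color'][235:325,330:405],None,fx=5.33,fy=5.33,interpolation=2)
b=cv2.resize(D['color'][175:255,315:382],None,fx=5.97,fy=6,interpolation=2)
im=np.zeros((480,800,3),np.uint8);im[:,:400]=a[:480,:400];im[:,400:]=b[:480,:400]
cv2.imwrite('pics/c6.png',im[:,:,::-1])
for q in ['bit_head_centre','oiler','screwdriver_grip']:
    for p in (S,D): print(q,[np.round(r['rect'],1).tolist() for r in bot.boxes_of(q,p)[:1]])
```

```text
t 13.85 off ex,ey -0.28 0.30 foot h 140.54 tilt [0.01 0.03] spin 2.71 F ex,ey,ax [-0.2 -0.2  0.1] w 85.47769848982597
bit_head_centre [[215.9, 223.2, 22.6, 29.5]]
bit_head_centre [[309.7, 369.1, 25.8, 33.5]]
oiler [[291.5, 218.8, 22.7, 40.4]]
oiler [[276.2, 308.6, 22.6, 44.6]]
screwdriver_grip [[467.2, 282.0, 13.3, 72.7]]
screwdriver_grip [[264.9, 216.8, 65.4, 12.3]]
```

View pics/c6.png

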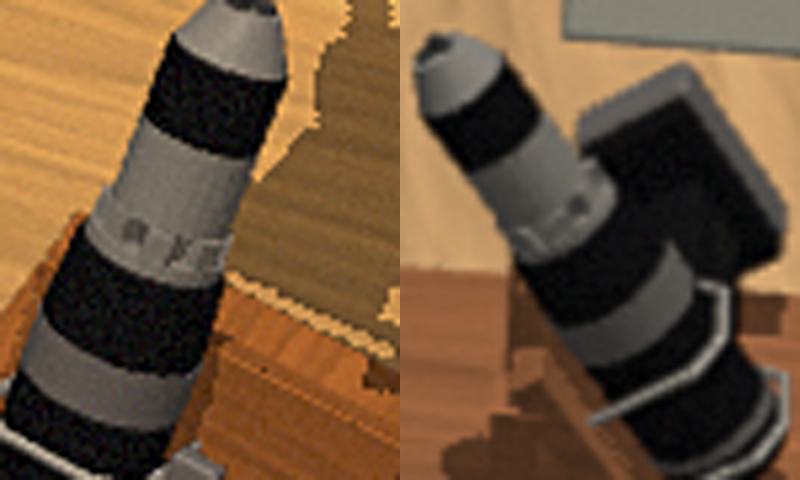

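The chuck sits home, straight on the spindle with its teeth interlocked, and the gripper is clear of it. Handing in.

```bash
python3 -c "
from plant import bot
print(bot.close_job())"
```

```text
the job is handed in; nothing more can be done
None
```

The drill chuck is on the drive, pushed fully home and released, and I handed the job in at about 14 s of the 67 s allowed.

- **Alignment:** I read the angle of the drive's teeth and of the chuck's teeth from wrist pictures. I turned the chuck to match before lowering it over the pilot pin, so the teeth dropped in without any searching.
- **Seating:** There was no contact force at the tooth-tip height. The chuck stopped at about 0.3 mm from my estimate of home, with about 23 N of contact force. I then eased off and opened the gripper.
- **Last checks:** After I backed off about 140 mm along the spindle, both fixed cameras showed the chuck straight and its teeth interlocked. The wrist force was near zero. The shorter head and the oil bottle were within about 2 pixels of their starting positions in both views. The screwdriver was in place in the side view, but I have no starting reading for it in the scene view.
- **Disagreement:** Before insertion, extrapolating from the side view suggested up to about 5 mm of misalignment. A closer look showed the pin centred, and the chuck went on with only about 3 N of sideways force.

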